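Seat and lock the lid of the filter box

TASK

Two bronze filter rings lie in the grey steel filter box, and its clear lid has been laid on it crooked. Turn the lid square so that it drops fully home in the rim, then flip all four blue side clips down until each one snaps under the rim. Leave the box about where it stands, and everything else on the bench alone.

Things in the scene. Friction and masses are not known exactly. Their poses are not given: they have to be found in the camera images.
- base: square grey steel filter box, open on top, 2.4 kg, loose on rubber feet (slides only above about 11 N sideways), two bronze rings fixed inside. Origin: centre of its underside, on the bench; z up, x and y square to its sides, all four alike. Body 124 mm square under a wider rim.
- rim (a point): centre of the rim's mouth, level with the rim's top, 62 mm above the box's origin; axes as the box's. Flat rim, 142 mm square outside, 116 mm square inside; along its outside runs a rolled steel edge 5 mm thick, out to 73.5 mm from the centre and 3.5 to 8.5 mm below the rim's top.
- lid: loose square lid, 0.35 kg: clear plate 134 mm square, 7 mm thick. Origin: centre of the plate's underside; z up, x and y square to its sides. Below the plate a tapered square plug, 8 mm deep, 113 mm wide at the plate, 104 mm at its foot. It starts crooked with the plug's foot on the rim, origin 8 mm above the rim's top; home, in any of the four quarter turns, the origin is level with it.
- lid_handle (a point): middle of the blue handle bar on the lid, 28 mm above the lid's origin on its axis; axes as the lid's. Bar along y, 70 mm long, 14 mm wide (x), 10 mm thick, 16 mm free beneath it; grasp across its width. The lid drops home when square to the box within about 0.03 rad and centred within 1.5 mm; the plug's taper guides it.
- clip_1 (a joint): hinge of clip 1, rad: 0 = flap hangs straight down, snapped under the rim; 1.57 = stands straight out; starts at 1.45 to 1.9. Friction holds it where left (under 1 N). Pushed in near the flap's end with the lid home, it meets the rim's rolled edge near 0.6; about 3 N takes it over. Let go above 0.4 it springs back to 0.6; pushed to its stop it stays near 0.
- clip_1_hinge (a point): middle of the hinge line of clip 1, in the middle of the lid's +x edge: 71 mm from the lid's axis, 3.5 mm above its origin. Turns with the flap; y along the hinge. Blue flap, 50 mm wide, 3 mm thick, ends 34 mm from the hinge; hanging down (0) its outer face is 7.5 mm further out than the hinge and nothing stands below it.
- clip_2 (a joint): hinge of clip 2, rad: 0 = flap hangs straight down, snapped under the rim; 1.57 = stands straight out; starts at 1.45 to 1.9. Friction holds it where left (under 1 N). Pushed in near the flap's end with the lid home, it meets the rim's rolled edge near 0.6; about 3 N takes it over. Let go above 0.4 it springs back to 0.6; pushed to its stop it stays near 0.
- clip_2_hinge (a point): middle of the hinge line of clip 2, in the middle of the lid's +y edge: 71 mm from the lid's axis, 3.5 mm above its origin. Turns with the flap; y along the hinge. Blue flap, 50 mm wide, 3 mm thick, ends 34 mm from the hinge; hanging down (0) its outer face is 7.5 mm further out than the hinge and nothing stands below it.
- clip_3 (a joint): hinge of clip 3, rad: 0 = flap hangs straight down, snapped under the rim; 1.57 = stands straight out; starts at 1.45 to 1.9. Friction holds it where left (under 1 N). Pushed in near the flap's end with the lid home, it meets the rim's rolled edge near 0.6; about 3 N takes it over. Let go above 0.4 it springs back to 0.6; pushed to its stop it stays near 0.
- clip_3_hinge (a point): middle of the hinge line of clip 3, in the middle of the lid's -x edge: 71 mm from the lid's axis, 3.5 mm above its origin. Turns with the flap; y along the hinge. Blue flap, 50 mm wide, 3 mm thick, ends 34 mm from the hinge; hanging down (0) its outer face is 7.5 mm further out than the hinge and nothing stands below it.
- clip_4 (a joint): hinge of clip 4, rad: 0 = flap hangs straight down, snapped under the rim; 1.57 = stands straight out; starts at 1.45 to 1.9. Friction holds it where left (under 1 N). Pushed in near the flap's end with the lid home, it meets the rim's rolled edge near 0.6; about 3 N takes it over. Let go above 0.4 it springs back to 0.6; pushed to its stop it stays near 0.
- clip_4_hinge (a point): middle of the hinge line of clip 4, in the middle of the lid's -y edge: 71 mm from the lid's axis, 3.5 mm above its origin. Turns with the flap; y along the hinge. Blue flap, 50 mm wide, 3 mm thick, ends 34 mm from the hinge; hanging down (0) its outer face is 7.5 mm further out than the hinge and nothing stands below it.
- note_pad: pad of yellow notes, 70 x 76 x 10 mm, near one side of the box; a bystander. Origin: on its underside, near its middle.
- hex_keys: blue folding hex-key set, 24 x 85 x 20 mm, near another side of the box; a bystander. Origin: on its underside, near its middle.
- pliers: red-handled long-nose pliers, 42 x 141 x 11 mm, at the bench's near left edge; a bystander. Origin: on its underside, near its middle.
- tape: roll of masking tape lying flat, 92 mm across, 24 mm high, behind the box; to its right, at x 0.65 to 0.92, y -0.21 to -0.51, a fixed rack of upright boards stands 0.30 m high; a bystander. Origin: on its underside, near its middle.

How it is judged:
By the outcome, as a careful person would: the job done as asked, in the order asked, and still so for the second after the job is handed in, with the robot touching nothing.
It also fails if it takes over 72 s, if anything falls off the work surface, if the arm or the gripper's body presses on something with over 40 N, if the wrist force passes 120 N, or if a joint passes its speed limit or range.

ROBOT

A 7-joint arm with a two-finger parallel gripper is mounted at the origin on a cart in front of the work surface, level with it; the furniture and walls round the work are solid. World frame = base frame: x ahead of the robot, y to its left, z up, the work surface at z = 0. Lengths are in m, angles in rad, forces in N, time in s.
With the tool pointing down it reaches from about 0.35 to 0.9 m from the base axis. Payload 19.9 kg.
Tool frame: the origin (TCP) lies midway between the tips of the shut fingers; the grasp point (between the pads) lies 19 mm behind it (ctrl.grip_depth is the distance from the TCP to the grasp point, in m); z points along the fingers, y is the line along which they close (so a half turn about z gives the same grasp; the last joint's range is limited). The gripper opens to 94 mm and grips with 3 to 60 N. Pads are 16 mm wide; open, the fingers measure 119 mm over their backs; the gripper's body (75 mm by 177 mm) begins 78 mm behind the grasp point.
Start: joints at [1.075, 0.417, -0.01, 1.614, 0.005, 1.111, -0.053], TCP at [0.275, -0.561, 0.205] pointing down, gripper open.
Joint ranges: [-2.81, 2.81], [-0.39, 2.02], [-1.27, 1.25], [0.06, 2.57], [-1.19, 4.33], [0.19, 2], [-2.82, 2.82]. Speed limits (rad/s): [1.89, 1.89, 2.39, 2.39, 3.01, 3.01, 3.01].

INTERFACE

Orientations are given as a unit quaternion [w, x, y, z].
In Python, from workcell import ctrl, imaging, close_job gives the robot as it stands (ctrl), with the cameras (imaging) and the job as plain functions.
- The arm moves only by the shell command python3 drive.py FILE [FORCE], which reads ROWS from the file FILE. ROWS is a JSON list of rows, 1 to 20 of them, each an object with the fields trans (a list: dx, dy, dz in normalised numbers (1 is 0.8 m)), twist (a turn about the tool's z in a scale on which 1.0 is 2 pi rad), jaw (the opening from 0.0 (shut) to 1.0 (fully open)); a field left out counts as zero (the opening has to be given); each row shifts and turns the commanded pose from where the row before left it, along the tool's axes as they then stand; what a row does not reach is not made up. A row lasts 1/12 s, in which the tool goes at most 0.0417 m and 0.125 rad, less where a joint would pass 70% of its speed; a pose out of reach is approached as far as the arm can. The fingers move at their own pace and stop on an object; FORCE is the grip in N (left out, the last holds). Time passes only in rows, so rows that do not move let the fingers close. It prints the time, the measured TCP pose, the force, the opening and the grip force at its end. No shift or turn number may pass 1 either way. Input that does not fit is refused with a message, and nothing moves.
- ctrl.sense(): the state, without advancing time (a new reading comes with each control period).
- imaging.grab_frame(name): name is "scene" or "top" or "wrist"; returns the picture (384x512x3 uint8, red, green, blue); there is no depth.
- imaging.calibration(name): a dict with "fovy" (degrees; the focal length in pixels is half the picture's height over the tangent of half this angle, whatever the lens; pixels are square), "cx", "cy" (the principal point, pixels), "dist" ([k1, k2, p1, p2, k3] as OpenCV has them; the pictures are not rectified), "position" and "attitude" of the camera in the world. Camera axes: x right, y down, z forward; pixel columns grow to the right and rows downward; lengths in m; the calibration is good to about 2 mm. A picture is of the moment at which its call begins: read the wrist's pose just before it. calibration takes no time and is no camera call; for the wrist camera it gives the pose at the moment of the call.
- close_job(): hands the job in; it is judged then, once.
The state is a dict: "clock": time; "joints": joint angles; "qd": joint speeds; "joint_efforts": joint torques, N m; "tool_pos": TCP position; "tcp_rot": TCP orientation; "wrist_force": force on the tool from outside, world axes, zero at the start; "torque": the same for the moment, N m; "gripper_width": opening from 0.0 (shut) to 1.0 (fully open); "gripper_force": force on a finger pad.
Only numpy, scipy, OpenCV 4.12 (cv2) and the standard library are available. Lean on these libraries where they do the work, as an engineer would, in place of code of your own. Each camera call takes 0.05 s, during which the arm holds its last target. There are 200 camera calls.

## Working session

There is one attempt and no reset: what is moved stays moved. The work goes in short steps, Python scripts to look and compute and a shell command to move; the robot and the scene stay as the last step left them, time stands still between calls to the robot, and variables do not carry over. Pictures are saved under pics/ and viewed, at most 13 in all, crops included, and the job is handed in when it is done.

```bash
ls; mkdir -p pics; python3 - <<'E'
from workcell import ctrl, imaging, close_job
import cv2,numpy as np
s=ctrl.sense();print(s['clock'],s['tool_pos'],s['tcp_rot'],s['wrist_force'],s['gripper_width'],ctrl.grip_depth)
for n in("scene","top"):
    c=imaging.calibration(n);print(n,c)
    cv2.imwrite(f"pics/{n}0.png",imaging.grab_frame(n)[...,::-1])
a=cv2.imread("pics/scene0.png");b=cv2.imread("pics/top0.png")
E
```

```text
drive.py
pics
workcell.py
0.0 [ 0.27435683 -0.5611298   0.20479808] [-6.15242121e-04  9.74255427e-01  2.25446108e-01 -1.90338127e-04] [0.49626784 0.15828863 0.40684254] 1.0036283569934048 0.0188
scene {'fovy': 51.22242496736309, 'cx': 256.35442573268494, 'cy': 196.3492438433802, 'dist': array([-0.01647416,  0.        ,  0.        ,  0.        ,  0.        ]), 'position': array([0.06091668, 0.61295929, 0.77372449]), 'attitude': array([ 0.14607713, -0.3491092 ,  0.84724915, -0.37276416])}
top {'fovy': 42.75327623075731, 'cx': 257.65764002031466, 'cy': 188.07092534392984, 'dist': array([0.06989349, 0.        , 0.        , 0.        , 0.        ]), 'position': array([0.41758756, 0.07769753, 1.36064499]), 'attitude': array([-0.03879118,  0.712136  , -0.69984697,  0.03964563])}
```

View pics/top0.png

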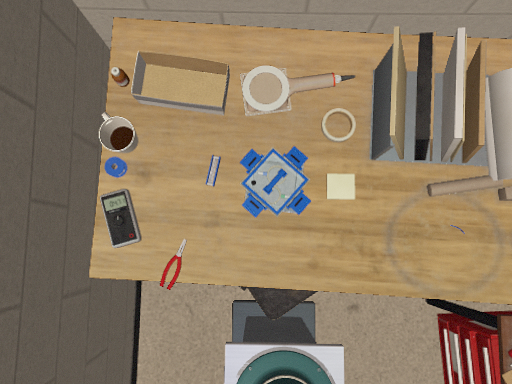

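View pics/scene0.png

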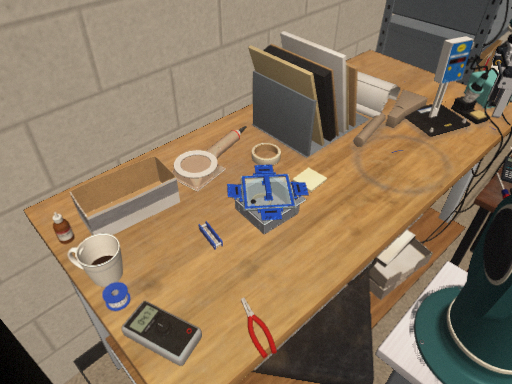

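The top view shows the box and crooked lid near (275,182), and the scene view shows them near (268,198). I'll enlarge both.

```bash
python3 - <<'E'
import cv2,numpy as np
a=cv2.imread("pics/top0.png")[137:227,230:320];b=cv2.imread("pics/scene0.png")[158:238,222:312]
a=cv2.resize(a,(400,400),interpolation=cv2.INTER_CUBIC)
b=cv2.resize(b,(400,356),interpolation=cv2.INTER_CUBIC);b=cv2.copyMakeBorder(b,0,44,0,0,0)
cv2.imwrite("pics/c0.png",np.hstack([a,b]))
E
```

```text
(no output)
```

View pics/c0.png

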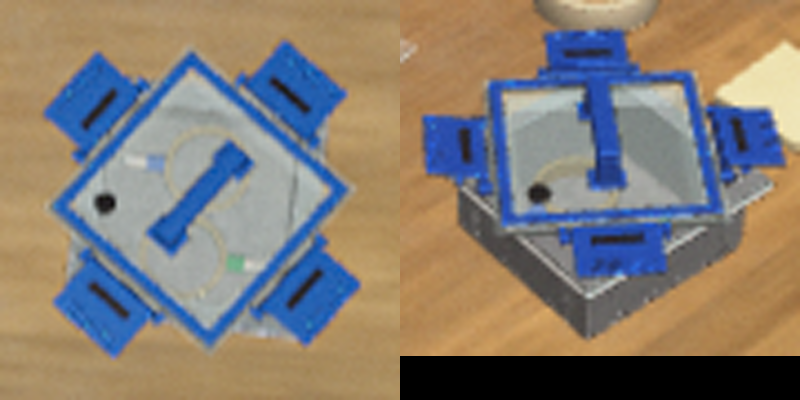

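The crop gives the lid corners in the top view as (190,55), (350,190), (210,345) and (52,205), and the handle ends near (238,160) and (168,238). The box is turned roughly 45° from the lid. Next I'll locate these in the world and plan a wrist view.

```bash
cat > h.py <<'E'
from workcell import ctrl, imaging, close_job
import cv2,numpy as np
from scipy.spatial.transform import Rotation as R
rot=lambda q:R.from_quat(np.roll(q,-1)).as_matrix()
def K(c):
    f=192/np.tan(np.radians(c['fovy']/2));return np.array([[f,0,c['cx']],[0,f,c['cy']],[0,0,1]])
def rays(c,px):
    u=cv2.undistortPoints(np.float64(px).reshape(-1,1,2),K(c),c['dist']).reshape(-1,2)
    d=np.c_[u,np.ones(len(u))]@rot(c['attitude']).T
    return d/np.linalg.norm(d,axis=1)[:,None]
def onz(c,px,z):
    d=rays(c,px);p=c['position'];return p+d*((z-p[2])/d[:,2])[:,None]
def proj(c,P):
    Rm=rot(c['attitude']);q=(np.float64(P)-c['position'])@Rm
    return cv2.projectPoints(q.reshape(-1,1,3),np.zeros(3),np.zeros(3),K(c),c['dist'])[0].reshape(-1,2)
def tri(views): # [(c,px),...] one point
    A=np.zeros((3,3));b=np.zeros(3)
    for c,px in views:
        d=rays(c,[px])[0];M=np.eye(3)-np.outer(d,d);A+=M;b+=M@c['position']
    return np.linalg.solve(A,b)
def tool(target,yaw=None):
    s=ctrl.sense();Rm=rot(s['tcp_rot']);d=Rm.T@(np.array(target)-s['tool_pos'])
    print('toolx yaw',np.arctan2(Rm[1,0],Rm[0,0]),'tilt',Rm[:,2],'delta in tool axes',d.round(4))
E
python3 - <<'E'
from h import *
t=imaging.calibration("top");sc=imaging.calibration("scene");w=imaging.calibration("wrist")
T=lambda p:np.float64(p)/(400/90)-0.5+[230.5,137.5]
S=lambda p:(np.float64(p)-[400,0])/(400/90)+[222,158]
h=[(238,160),(168,238)]
c=onz(t,T([(190,55),(350,190),(210,345),(52,205)]),.077);print(c,c.mean(0))
print(onz(t,T(h),.098))
e=lambda a,b:np.arctan2(*(c[b]-c[a])[1::-1])
print([e(i,(i+1)%4)%(np.pi/2) for i in range(4)])
top=[(190,55),(350,190),(210,345),(52,205)];scn=[(488,82),(693,75),(724,226),(492,218)]
# match: scene corners
for p in scn: print(onz(sc,S([p]),.077))
hs=[(597,85),(605,180)]
for q in hs: print('hs',onz(sc,S([q]),.098))
s=ctrl.sense();Rm=rot(s['tcp_rot']);print('cam in tool',Rm.T@(w['position']-s['tool_pos']),Rm.T@rot(w['attitude']),w)
tool([.55,.03,.3])
E
```

```text
[[ 0.66471995  0.03910218  0.077     ]
 [ 0.58507994 -0.05692752  0.077     ]
 [ 0.49164038  0.02491515  0.077     ]
 [ 0.57302433  0.11966408  0.077     ]] [0.57861615 0.03168847 0.077     ]
[[0.59888513 0.01079736 0.098     ]
 [0.55231041 0.05102684 0.098     ]]
[np.float64(0.8784271550484233), np.float64(0.8514631179214165), np.float64(0.8611330832466133), np.float64(0.8499425644836303)]
[[0.66482232 0.04126175 0.077     ]]
[[ 0.58141284 -0.05264132  0.077     ]]
[[0.48232508 0.03444079 0.077     ]]
[[0.5781217  0.12188714 0.077     ]]
hs [[0.59949512 0.01471919 0.098     ]]
hs [[0.54000762 0.07110768 0.098     ]]
cam in tool [ 0.07685471  0.00156683 -0.17862704] [[-1.09935226e-05 -9.65058534e-01 -2.62034397e-01]
 [ 9.99999652e-01 -2.29207881e-04  8.02205760e-04]
 [-8.34235864e-04 -2.62034297e-01  9.65058201e-01]] {'fovy': 67.02730275096903, 'cx': 254.5017630958714, 'cy': 192.59622314928848, 'dist': array([-0.00175086,  0.        ,  0.        ,  0.        ,  0.        ]), 'position': array([ 0.34420963, -0.5289862 ,  0.38349887]), 'attitude': array([ 0.11209201,  0.84087383, -0.52483216, -0.07012701])}
toolx yaw 0.4547934173705437 tilt [-5.68080252e-04  9.59128431e-04 -9.99999379e-01] delta in tool axes [ 0.5073 -0.4101 -0.0947]
```

The rows are not in the units I measure in: shifts go in shares of 0.8 m and turns go in shares of 2 pi rad. I convert before sending: 0.0252 m / 0.8 = 0.0315, -0.0222 m / 0.8 = -0.0278.

```bash
echo '[{"trans": [0.0315, -0.0278, -0.0031], "jaw": 1}, {"trans": [0.0315, -0.0278, -0.0031], "jaw": 1}, {"trans": [0.0315, -0.0278, -0.0031], "jaw": 1}, {"trans": [0.0315, -0.0278, -0.0031], "jaw": 1}, {"trans": [0.0315, -0.0278, -0.0031], "jaw": 1}, {"trans": [0.0315, -0.0278, -0.0031], "jaw": 1}, {"trans": [0.0315, -0.0278, -0.0031], "jaw": 1}, {"trans": [0.0315, -0.0278, -0.0031], "jaw": 1}, {"trans": [0.0315, -0.0278, -0.0031], "jaw": 1}, {"trans": [0.0315, -0.0278, -0.0031], "jaw": 1}, {"trans": [0.0315, -0.0278, -0.0031], "jaw": 1}, {"trans": [0.0315, -0.0278, -0.0031], "jaw": 1}, {"trans": [0.0315, -0.0278, -0.0031], "jaw": 1}, {"trans": [0.0315, -0.0278, -0.0031], "jaw": 1}, {"trans": [0.0315, -0.0278, -0.0031], "jaw": 1}, {"trans": [0.0315, -0.0278, -0.0031], "jaw": 1}, {"trans": [0.0315, -0.0278, -0.0031], "jaw": 1}, {"trans": [0.0315, -0.0278, -0.0031], "jaw": 1}, {"jaw": 1}, {"jaw": 1}]' > m.json && python3 drive.py m.json
python3 - <<'E'
from h import *
import pickle
c=imaging.calibration("wrist");im=imaging.grab_frame("wrist")
pickle.dump((c,im),open("w1.pkl","wb"));cv2.imwrite("pics/w1.png",cv2.resize(im[...,::-1],(800,600),interpolation=cv2.INTER_CUBIC))
print(proj(c,[[.579,.032,.07]]),ctrl.sense()['joints'],ctrl.sense()['wrist_force'])
E
```

```text
clock: 1.77
tool_pos: [0.5066, -0.0016, 0.2502]
tcp_rot: [-0.0, 0.974, 0.227, -0.0]
wrist_force: [0.4, -0.6, 0.1]
gripper_width: 1.001
gripper_force: 0.0
[[254.60016153 111.29121351]] [ 0.32377989  0.18397144 -0.42657723  1.8381294   0.08331478  1.13780222
 -1.2466694 ] [-0.17569187 -0.69415436 -0.04835559]
```

View pics/w1.png

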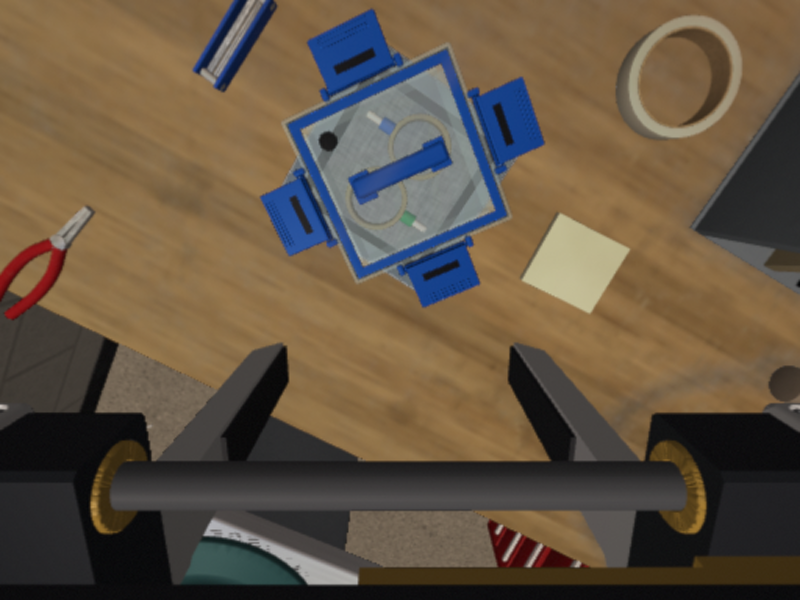

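The wrist view at 1.5625x shows the plate's corners near (448,44), (511,216), (357,282) and (284,122), with the rim's corners peeking out beside the clips. I'll enlarge it.

```bash
python3 - <<'E'
import pickle,cv2
c,im=pickle.load(open("w1.pkl","rb"))
a=im[0:200,155:355,::-1]
a=cv2.resize(a,(600,600),interpolation=cv2.INTER_CUBIC)
a=cv2.convertScaleAbs(a,alpha=1.2,beta=10)
cv2.imwrite("pics/w1c.png",a)
E
```

```text
(no output)
```

View pics/w1c.png

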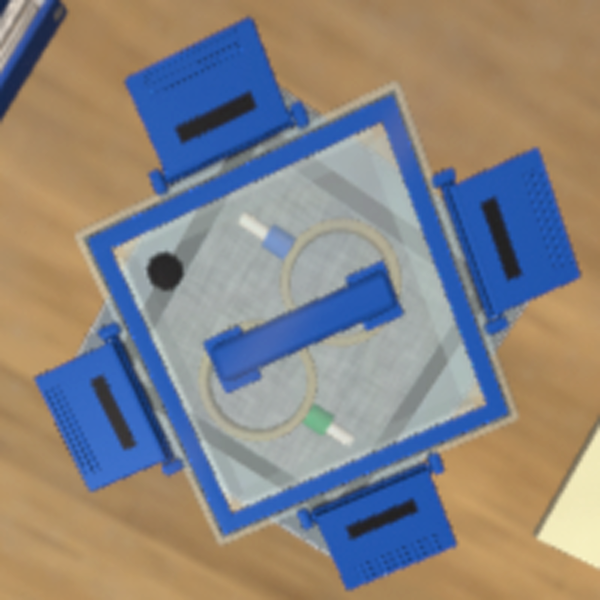

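Plate corners in the crop (3x, origin (155,0)) are (398,83), (517,415), (222,544) and (77,236). The mouth's inner walls show through the lid as dark diagonal strips. I'll fit the lid (x, y, z, yaw) and the box (x, y, yaw) to these.

```bash
cat > fit.py <<'E'
from h import *
import pickle
from scipy.optimize import least_squares
c,im=pickle.load(open("w1.pkl","rb"))
t=imaging.calibration("top");s=imaging.calibration("scene")
W=lambda p:(np.float64(p)-1)/3+[155,0]
T=lambda p:np.float64(p)/(400/90)-.4+[230,137]
S=lambda p:(np.float64(p)-[400,0])/(400/90)-.4+[222,158]
def sq(x,y,z,a,h):
    k=np.array([[1,1],[1,-1],[-1,-1],[-1,1]])*h;r=np.array([[np.cos(a),-np.sin(a)],[np.sin(a),np.cos(a)]])
    return np.c_[k@r.T+[x,y],np.full(4,z)]
cor=W([(398,83),(517,415),(222,544),(77,236)])
P=onz(c,cor,.077);print('corners',P.round(4),P.mean(0))
# order by best match
f=lambda p:(proj(c,sq(*p,.067))-cor).ravel()
best=min((least_squares(f,[*P.mean(0)[:2],.077,a]) for a in .86+np.arange(4)*np.pi/2),key=lambda r:r.cost)
print('lid top fit',best.x,best.x[3]%(np.pi/2),'rms',np.sqrt(best.cost*2/8))
# handle bar: mid in wrist, top, scene
hw=W([(220,350),(385,290)]).mean(0);ht=T([(238,160),(168,238)]).mean(0);hsn=S([(597,85),(607,178)]).mean(0)
print('handle mid tri wrist+top',tri([(c,hw),(t,ht)]),'wrist+scene',tri([(c,hw),(s,hsn)]),'all',tri([(c,hw),(t,ht),(s,hsn)]))
print('handle on z .103',onz(c,[hw],.103))
# strips: mouth edge lines (two pts each) at z=.062
L=[[(320,160),(420,238)],[(455,345),(400,430)],[(290,490),(185,440)],[(145,305),(205,208)]]
Q=[onz(c,W(l),.062)[:,:2] for l in L]
for q in Q: print('edge angle',np.arctan2(*(q[1]-q[0])[::-1])%(np.pi/2))
def g(p):
    r=[]
    n=[np.array([np.cos(p[2]+k*np.pi/2),np.sin(p[2]+k*np.pi/2)]) for k in range(4)]
    for q in Q:
        m=q.mean(0)-p[:2];k=max(n,key=lambda v:v@m);r+=list((q-p[:2])@k-.058)
    return r
b=least_squares(g,[.579,.032,.2]);print('box',b.x,np.array(b.fun).round(4))
E
python3 fit.py; python3 - <<'E'
E
```

```text
corners [[ 0.6737  0.0389  0.077 ]
 [ 0.5896 -0.0593  0.077 ]
 [ 0.4898  0.024   0.077 ]
 [ 0.574   0.1236  0.077 ]] [0.58179261 0.03180763 0.077     ]
lid top fit [0.58196937 0.0318071  0.06662009 5.58066985] 0.8682808689770249 rms 0.27370308946173705
handle mid tri wrist+top [0.58438543 0.03187038 0.04239963] wrist+scene [0.58268056 0.03211292 0.08439284] all [0.58101483 0.03212778 0.08487516]
handle on z .103 [[0.5837995  0.03329894 0.103     ]]
edge angle 1.4098959872462757
edge angle 1.4713546315110912
edge angle 0.00959949819292083
edge angle 1.421800281651197
box [ 0.57871774  0.03312854 -0.09348429] [ 0.002  -0.0013 -0.001  -0.0013 -0.0022  0.0029  0.0001 -0.0024]
```

```bash
cat > rect.py <<'E'
from h import *
import pickle,sys
def rect(c,im,x,y,z,a,half=.09,n=600):
    u=(np.arange(n)-n/2+.5)/n*2*half
    X,Y=np.meshgrid(u,-u) # cols box x, rows up = box y
    P=np.c_[(x+np.cos(a)*X-np.sin(a)*Y).ravel(),(y+np.sin(a)*X+np.cos(a)*Y).ravel(),np.full(n*n,z)]
    m=proj(c,P).astype(np.float32).reshape(n,n,2)
    return cv2.remap(im,m[...,0],m[...,1],cv2.INTER_CUBIC)
if __name__=="__main__":
    c,im=pickle.load(open("w1.pkl","rb"))
    r=rect(c,im,.5787,.0331,.062,-.0935)[...,::-1].copy()
    r=cv2.convertScaleAbs(r,alpha=1.3)
    for h in(.058,.071):
        k=int(h/.18*600);cv2.rectangle(r,(300-k,300-k),(300+k,300+k),(0,0,255),1)
    cv2.imwrite("pics/r1.png",r)
E
python3 rect.py
```

```text
(no output)
```

View pics/r1.png

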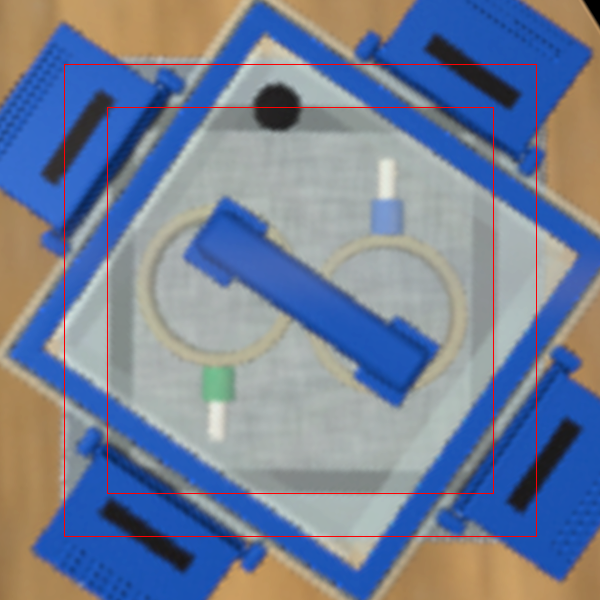

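The rectified view at rim height shows the mouth and floor edges lying along the grid, so yaw -0.0935 holds. The outer rim spans x 62–543 and y 59–541, so the box centre is about 0.75 mm further in box-x. Next I'll check the heights from two views.

```bash
python3 - <<'E'
from h import *
import pickle
c,im=pickle.load(open("w1.pkl","rb"))
t=imaging.calibration("top");s=imaging.calibration("scene")
W=lambda p:(np.float64(p)-1)/3+[155,0]
T=lambda p:np.float64(p)/(400/90)-.4+[230,137]
S=lambda p:(np.float64(p)-[400,0])/(400/90)-.4+[222,158]
w=W([(398,83),(517,415),(222,544),(77,236)])
sn=S([(484,78),(697,70),(730,230),(488,224)]);tt=T([(190,50),(355,188),(210,350),(47,207)])
for i in range(4): print('corner',tri([(c,w[i]),(s,sn[i])]).round(4),tri([(t,tt[i]),(s,sn[i])]).round(4))
# expected handle ends on scene and top for height .103
for z in (.095,.103):
    e=onz(c,W([(205,342),(208,345),(398,290)]),z); print(z,proj(s,e).round(1))
print('scene reading',S([(597,85),(607,178)]))
cs=c['position'];print(cs)
im=cv2.imread("pics/scene0.png")[160:235,222:312];cv2.imwrite("pics/s0c.png",cv2.resize(im,(720,600),interpolation=cv2.INTER_CUBIC))
E
```

```text
corner [0.6737 0.0386 0.075 ] [0.6691 0.0408 0.0786]
corner [ 0.5888 -0.0615  0.0727] [ 0.5868 -0.0596  0.0754]
corner [0.4868 0.0238 0.0647] [0.4889 0.0243 0.064 ]
corner [0.5759 0.1252 0.0769] [0.5749 0.1255 0.0778]
0.095 [[264.4 193.6]
 [264.9 193.4]
 [265.8 175. ]]
0.103 [[264.6 191.1]
 [265.1 190.9]
 [266.  172.9]]
scene reading [[265.925 176.725]
 [268.175 197.65 ]]
[0.57635072 0.03085011 0.42875929]
```

View pics/s0c.png

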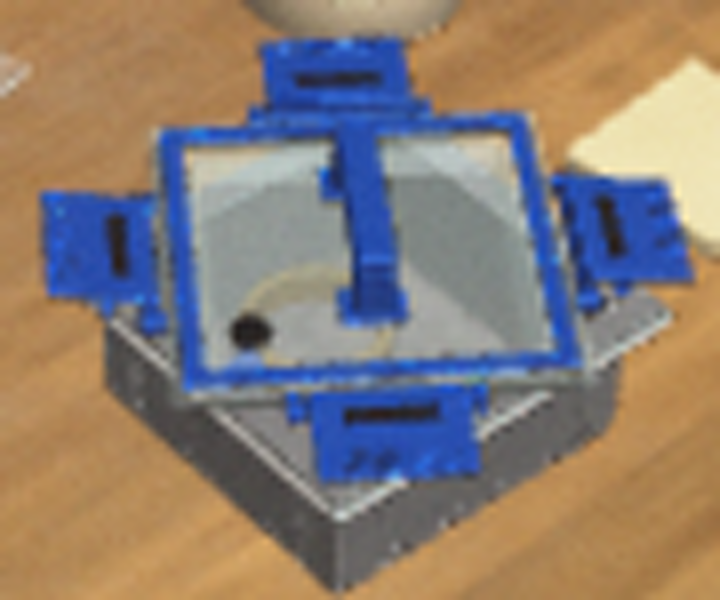

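The bar's near end, at scene (269,191), agrees with a bar top at about z 0.10, so the text's heights hold. I'll turn the tool across the bar.

Scaled: -0.124 rad / 6.2832 = -0.0197.

```bash
echo '[{"twist": -0.0197, "jaw": 1}, {"twist": -0.0197, "jaw": 1}, {"twist": -0.0197, "jaw": 1}, {"twist": -0.0197, "jaw": 1}, {"twist": -0.0197, "jaw": 1}, {"twist": -0.0197, "jaw": 1}, {"twist": -0.0197, "jaw": 1}, {"twist": -0.0197, "jaw": 1}, {"twist": -0.0197, "jaw": 1}, {"twist": -0.0197, "jaw": 1}, {"twist": -0.0197, "jaw": 1}, {"twist": -0.0197, "jaw": 1}, {"twist": -0.0197, "jaw": 1}, {"twist": -0.0197, "jaw": 1}, {"twist": -0.0197, "jaw": 1}, {"twist": -0.0197, "jaw": 1}, {"jaw": 1}]' > m.json && python3 drive.py m.json
python3 -c "
from h import *
tool([.5828,.0325,.083]);print(ctrl.sense()['joints'])"
```

```text
clock: 3.23
tool_pos: [0.5061, -0.0047, 0.2502]
tcp_rot: [-0.0, 0.342, 0.94, -0.0]
wrist_force: [-0.8, 1.2, -0.2]
gripper_width: 0.998
gripper_force: 0.0
toolx yaw 2.4434838310696216 tilt [-6.14503318e-04 -4.60839512e-04 -9.99999705e-01] delta in tool axes [-0.0349  0.0779  0.1671]
[ 0.52775845  0.21064622 -0.66042234  1.83270313  0.14166489  1.14607256
  0.6920335 ]
```

Scaled: 0.035 m / 0.8 = 0.0438, 0.03 m / 0.8 = 0.0375.

```bash
echo '[{"trans": [-0.0146, 0.0325, 0.0125], "jaw": 0.6}, {"trans": [-0.0146, 0.0325, 0.025], "jaw": 0.5}, {"trans": [-0.0144, 0.0324, 0.0375], "jaw": 0.5}, {"trans": [0, 0, 0.0438], "jaw": 0.5}, {"trans": [0, 0, 0.0375], "jaw": 0.5}, {"trans": [0, 0, 0.025], "jaw": 0.5}, {"trans": [0, 0, 0.015], "jaw": 0.5}, {"trans": [0, 0, 0.0125], "jaw": 0.5}, {"jaw": 0.5}, {"jaw": 0.5}]' > m.json && python3 drive.py m.json 15
python3 -c "
from h import *
tool([.5828,.0325,.083])"
```

```text
clock: 4.07
tool_pos: [0.5838, 0.0334, 0.0841]
tcp_rot: [0.0, 0.345, 0.939, 0.0]
wrist_force: [-0.5, 0.0, 0.2]
gripper_width: 0.5
gripper_force: 0.0
toolx yaw 2.4371443541604094 tilt [ 5.22268533e-04 -1.05572078e-04 -9.99999858e-01] delta in tool axes [ 0.0002 -0.0013  0.0011]
```

Close on the bar.

```bash
echo '[{"jaw": 0}, {"jaw": 0}, {"jaw": 0}, {"jaw": 0}, {"jaw": 0}, {"jaw": 0}]' > m.json && python3 drive.py m.json 20
python3 -c "
from h import *
tool([.5828,.0325,.083])
import pickle
c=imaging.calibration('wrist');im=imaging.grab_frame('wrist');pickle.dump((c,im),open('w2.pkl','wb'))"
```

```text
clock: 4.57
tool_pos: [0.5835, 0.0333, 0.0837]
tcp_rot: [0.0, 0.344, 0.939, -0.0]
wrist_force: [-1.0, -2.3, 3.6]
gripper_width: 0.146
gripper_force: 20.0
toolx yaw 2.438479237310146 tilt [-3.92743164e-05 -5.01054108e-04 -9.99999874e-01] delta in tool axes [-0.     -0.001   0.0007]
```

Gripped: the opening is 13.7 mm on the 14 mm bar. I'll lift 3 mm, turn 0.61 rad to square, centre, then look before lowering.

Scaled: -0.003 m / 0.8 = -0.0038, 0.0004 m / 0.8 = 0.0005, -0.122 rad / 6.2832 = -0.0194.

```bash
echo '[{"trans": [0, 0, -0.0038], "jaw": 0}, {"twist": -0.0194, "jaw": 0}, {"twist": -0.0194, "jaw": 0}, {"twist": -0.0194, "jaw": 0}, {"twist": -0.0194, "jaw": 0}, {"twist": -0.0193, "jaw": 0}, {"trans": [0.0038, 0.0005, 0], "jaw": 0}, {"jaw": 0}, {"jaw": 0}]' > m.json && python3 drive.py m.json
python3 -c "
from h import *
from rect import rect
tool([.5805,.034,.083])
import pickle
c=imaging.calibration('wrist');im=imaging.grab_frame('wrist');pickle.dump((c,im),open('w3.pkl','wb'))
st=lambda r:cv2.convertScaleAbs(r[...,::-1],alpha=1.2)
a=st(rect(c,im,.5796,.0332,.062,-.0935,half=.115,n=600))
a=a[:, :]
cv2.imwrite('pics/w3.png',a)
print(c['position'])"
```

```text
clock: 5.37
tool_pos: [0.5802, 0.0344, 0.0863]
tcp_rot: [-0.0, 0.049, 0.999, 0.0]
wrist_force: [0.4, 0.6, -4.5]
gripper_width: 0.147
gripper_force: 20.0
toolx yaw 3.0440557192535147 tilt [-4.43477888e-04  1.58019382e-04 -9.99999889e-01] delta in tool axes [-0.0003 -0.0004  0.0033]
[0.50627233 0.04077832 0.26498143]
```

View pics/w3.png

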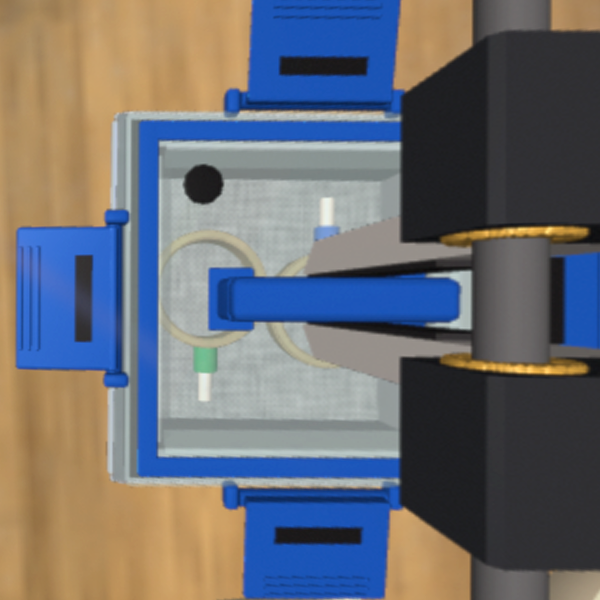

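The lid sits square over the box: in the crop the blue frame spans y 122–477 and the rim 112–485, with left edges at x 127 and 111, so it is centred to about 0.5 mm. Lowering now.

Scaled: 0.003 m / 0.8 = 0.0038, 0.002 m / 0.8 = 0.0025.

```bash
echo '[{"trans": [0, 0, 0.0038], "jaw": 0}, {"trans": [0, 0, 0.0025], "jaw": 0}, {"trans": [0, 0, 0.0025], "jaw": 0}, {"trans": [0, 0, 0.0025], "jaw": 0}, {"trans": [0, 0, 0.0025], "jaw": 0}, {"trans": [0, 0, 0.0013], "jaw": 0}, {"jaw": 0}, {"jaw": 0}]' > m.json && python3 drive.py m.json
```

```text
clock: 6.08
tool_pos: [0.5809, 0.0344, 0.0755]
tcp_rot: [0.0, 0.047, 0.999, -0.0]
wrist_force: [-7.9, -2.8, 17.8]
gripper_width: 0.143
gripper_force: 20.0
```

It went down 8.2 mm from the first grasp, which is home. I'll release and rise.

Scaled: -0.04 m / 0.8 = -0.05, -0.03 m / 0.8 = -0.0375.

```bash
echo '[{"trans": [0, 0, -0.0013], "jaw": 0.1}, {"jaw": 0.5}, {"jaw": 0.5}, {"trans": [0, 0, -0.025], "jaw": 0.5}, {"trans": [0, 0, -0.0375], "jaw": 0.5}, {"trans": [0, 0, -0.05], "jaw": 0.2}, {"trans": [0, 0, -0.05], "jaw": 0}, {"trans": [0, 0, -0.0375], "jaw": 0}, {"jaw": 0}, {"jaw": 0}]' > m.json && python3 drive.py m.json
python3 -c "
from h import *
from rect import rect
import pickle
tool([.5805,.034,.083])
print(ctrl.sense()['joints'])
c=imaging.calibration('wrist');im=imaging.grab_frame('wrist');s=imaging.calibration('scene');si=imaging.grab_frame('scene');pickle.dump((c,im,s,si),open('w4.pkl','wb'))
a=rect(c,im,.5796,.0332,.062,-.0935,half=.13,n=400)[...,::-1]
b=cv2.resize(si[150:240,222:312,::-1],(400,400),interpolation=cv2.INTER_CUBIC)
cv2.imwrite('pics/w4.png',np.hstack([a,b]))"
```

```text
clock: 6.92
tool_pos: [0.5813, 0.0344, 0.2369]
tcp_rot: [0.001, 0.047, 0.999, -0.0]
wrist_force: [-0.7, -0.5, -0.8]
gripper_width: 0.113
gripper_force: 0.0
toolx yaw 3.0479133278733284 tilt [ 2.92120977e-03 -3.50720152e-04 -9.99995672e-01] delta in tool axes [ 0.0012 -0.0005  0.1539]
[ 0.5149969   0.41917236 -0.81881515  1.66917151  0.32668564  1.19309093
  1.0950913 ]
```

View pics/w4.png

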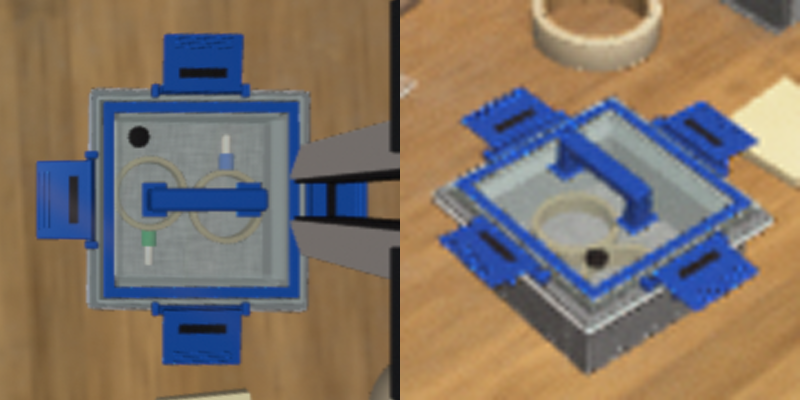

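The wrist and scene views show the lid home and square, with all four flaps standing out. I'll take clip A on the box's +x side: hover, press the flap down, then push it in.

Scaled: 0.037 m / 0.8 = 0.0463, -0.0256 m / 0.8 = -0.032.

```bash
echo '[{"trans": [-0.032, 0, 0.025], "jaw": 0}, {"trans": [-0.032, 0, 0.025], "jaw": 0}, {"trans": [-0.032, 0, 0.025], "jaw": 0}, {"trans": [-0.032, 0, 0.025], "jaw": 0}, {"trans": [0, 0, 0.0463], "jaw": 0}, {"trans": [0, 0, 0.0233], "jaw": 0}, {"trans": [0, 0, 0.0233], "jaw": 0}, {"trans": [0, 0, 0.0233], "jaw": 0}, {"trans": [0, 0, 0.0233], "jaw": 0}, {"jaw": 0}]' > m.json && python3 drive.py m.json 10
python3 -c "
from h import *
a=-.0935;C=np.array([.5808,.034,0]);s=ctrl.sense();d=s['tool_pos']-C;print('box',np.cos(a)*d[0]+np.sin(a)*d[1],-np.sin(a)*d[0]+np.cos(a)*d[1],d[2])
tool([.5808,.034,.04])"
```

```text
clock: 7.85
tool_pos: [0.6804, 0.0247, 0.039]
tcp_rot: [-0.003, 0.046, 0.999, 0.0]
wrist_force: [2.8, -0.7, -2.5]
gripper_width: 0.007
gripper_force: 1.6
box 0.10001131374586573 9.906667581714365e-06 0.038971917484026536
toolx yaw 3.0488235506228 tilt [-5.34510323e-03  2.69107699e-04 -9.99985679e-01] delta in tool axes [ 0.1     0.0001 -0.0005]
```

Scaled: 0.004 m / 0.8 = 0.005, 0.003 m / 0.8 = 0.0038.

```bash
echo '[{"trans": [0.005, 0, 0], "jaw": 0}, {"trans": [0.005, 0, 0], "jaw": 0}, {"trans": [0.0038, 0, 0], "jaw": 0}, {"trans": [0.0025, 0, 0], "jaw": 0}, {"jaw": 0}, {"jaw": 0}]' > m.json && python3 drive.py m.json
```

```text
clock: 8.35
tool_pos: [0.6692, 0.0261, 0.0439]
tcp_rot: [-0.0, 0.047, 0.999, -0.0]
wrist_force: [-0.4, 1.0, 0.5]
gripper_width: 0.004
gripper_force: 0.0
```

Scaled: 0.005 m / 0.8 = 0.0063, 0.0015 m / 0.8 = 0.0019.

```bash
echo '[{"trans": [0, 0, 0.0063], "jaw": 0}, {"trans": [0.0019, 0, 0], "jaw": 0}, {"trans": [0.0019, 0, 0], "jaw": 0}, {"jaw": 0}, {"jaw": 0}]' > m.json && python3 drive.py m.json
echo '[{"trans": [0.0013, 0, 0], "jaw": 0}, {"jaw": 0}]' > m.json && python3 drive.py m.json
echo '[{"trans": [0.0013, 0, 0], "jaw": 0}, {"jaw": 0}]' > m.json && python3 drive.py m.json
```

```text
clock: 8.77
tool_pos: [0.6664, 0.0263, 0.0391]
tcp_rot: [-0.0, 0.047, 0.999, 0.0]
wrist_force: [0.5, 0.2, 0.2]
gripper_width: 0.005
gripper_force: 0.0
clock: 8.93
tool_pos: [0.6655, 0.0264, 0.0391]
tcp_rot: [0.0, 0.047, 0.999, -0.0]
wrist_force: [0.0, 0.4, -1.2]
gripper_width: 0.006
gripper_force: 0.0
clock: 9.1
tool_pos: [0.6648, 0.0262, 0.0392]
tcp_rot: [0.0, 0.047, 0.999, -0.0]
wrist_force: [2.4, -0.9, -1.6]
gripper_width: 0.006
gripper_force: 1.8
```

The rows are not in the units I measure in: shifts go in shares of 0.8 m and turns go in shares of 2 pi rad. I convert before sending: 0.001 m / 0.8 = 0.0013.

```bash
for i in 1; do :; done
echo '[{"trans": [0.0013, 0, 0], "jaw": 0}, {"jaw": 0}]' > m.json && python3 drive.py m.json
echo '[{"trans": [0.0013, 0, 0], "jaw": 0}, {"jaw": 0}]' > m.json && python3 drive.py m.json
echo '[{"trans": [0.0013, 0, 0], "jaw": 0}, {"jaw": 0}]' > m.json && python3 drive.py m.json
```

```text
clock: 9.27
tool_pos: [0.6646, 0.026, 0.0394]
tcp_rot: [0.001, 0.047, 0.999, -0.0]
wrist_force: [8.0, -2.2, -2.3]
gripper_width: 0.003
gripper_force: 3.9
clock: 9.43
tool_pos: [0.6644, 0.0258, 0.0398]
tcp_rot: [0.002, 0.047, 0.999, -0.0]
wrist_force: [11.1, -4.2, -1.6]
gripper_width: 0.004
gripper_force: 6.1
clock: 9.6
tool_pos: [0.6642, 0.0257, 0.0401]
tcp_rot: [0.003, 0.047, 0.999, -0.0]
wrist_force: [15.8, -3.9, -0.9]
gripper_width: 0.006
gripper_force: 8.3
```

Force rises steeply at the flap's stop. I'll back out, go over the box and do the opposite (near, -x) clip.

Scaled: -0.04 m / 0.8 = -0.05, 0.034 m / 0.8 = 0.0425.

```bash
cat > p.py <<'E'
from h import *
a=-.0935;C=np.array([.5808,.034,0]);s=ctrl.sense();d=s['tool_pos']-C;print('box',np.round([np.cos(a)*d[0]+np.sin(a)*d[1],-np.sin(a)*d[0]+np.cos(a)*d[1],d[2]],4))
E
echo '[{"trans": [-0.025, 0, 0], "jaw": 0}, {"trans": [0, 0, -0.05], "jaw": 0}, {"trans": [0, 0, -0.05], "jaw": 0}, {"trans": [0, 0, -0.0125], "jaw": 0}, {"trans": [0.0425, 0, 0], "jaw": 0}, {"trans": [0.0425, 0, 0], "jaw": 0}, {"trans": [0.0425, 0, 0], "jaw": 0}, {"trans": [0.0425, 0, 0], "jaw": 0}, {"trans": [0.0425, 0, 0], "jaw": 0}, {"trans": [0.045, 0, 0], "jaw": 0}, {"jaw": 0}]' > m.json && python3 drive.py m.json
python3 p.py
echo '[{"trans": [0, 0, 0.0275], "jaw": 0}, {"trans": [0, 0, 0.0275], "jaw": 0}, {"trans": [0, 0, 0.0275], "jaw": 0}, {"trans": [0, 0, 0.0188], "jaw": 0}, {"jaw": 0}, {"jaw": 0}]' > m.json && python3 drive.py m.json
python3 p.py
```

```text
clock: 10.52
tool_pos: [0.4705, 0.0444, 0.1285]
tcp_rot: [-0.002, 0.045, 0.999, -0.001]
wrist_force: [2.1, 0.0, 1.6]
gripper_width: 0.005
gripper_force: 0.0
box [-1.108e-01  1.000e-04  1.285e-01]
clock: 11.02
tool_pos: [0.476, 0.0445, 0.0481]
tcp_rot: [-0.001, 0.046, 0.999, 0.0]
wrist_force: [0.2, 1.0, 1.9]
gripper_width: 0.008
gripper_force: 0.0
box [-0.1053  0.0006  0.0481]
```

Now push in and down to z ≈ 0.039.

Scaled: -0.004 m / 0.8 = -0.005, 0.003 m / 0.8 = 0.0038.

```bash
echo '[{"trans": [-0.005, 0, 0.005], "jaw": 0}, {"trans": [-0.005, 0, 0.0038], "jaw": 0}, {"trans": [-0.005, 0, 0.0025], "jaw": 0}, {"trans": [-0.005, 0, 0], "jaw": 0}, {"trans": [-0.0025, 0, 0], "jaw": 0}, {"jaw": 0}]' > m.json && python3 drive.py m.json;python3 p.py
echo '[{"trans": [-0.0013, 0, 0], "jaw": 0}, {"jaw": 0}]' > m.json && python3 drive.py m.json
echo '[{"trans": [-0.0013, 0, 0], "jaw": 0}, {"jaw": 0}]' > m.json && python3 drive.py m.json
```

```text
clock: 11.52
tool_pos: [0.4923, 0.0424, 0.0388]
tcp_rot: [-0.002, 0.047, 0.999, -0.001]
wrist_force: [-18.9, 1.0, 12.5]
gripper_width: 0.006
gripper_force: 9.4
box [-0.0889  0.0001  0.0388]
clock: 11.68
tool_pos: [0.4924, 0.0424, 0.0387]
tcp_rot: [-0.003, 0.046, 0.999, -0.001]
wrist_force: [-25.2, 1.5, 20.4]
gripper_width: 0.004
gripper_force: 12.9
clock: 11.85
tool_pos: [0.4925, 0.0424, 0.0386]
tcp_rot: [-0.004, 0.046, 0.999, -0.001]
wrist_force: [-32.3, 2.5, 25.0]
gripper_width: 0.008
gripper_force: 16.1
```

The stops lie 173 mm apart (±86.5 mm), so both flaps are at θ≈0. I'll back off, take a picture and go over the +y side.

Scaled: -0.04 m / 0.8 = -0.05, 0.027 m / 0.8 = 0.0338.

```bash
echo '[{"trans": [0.0125, 0, 0], "jaw": 0}, {"trans": [0.0125, 0, 0], "jaw": 0}, {"trans": [0, 0, -0.05], "jaw": 0}, {"trans": [0, 0, -0.05], "jaw": 0}, {"trans": [0, 0, -0.0125], "jaw": 0}, {"trans": [-0.0321, 0.0338, 0], "jaw": 0}, {"trans": [-0.0321, 0.0338, 0], "jaw": 0}, {"trans": [-0.0321, 0.0338, 0], "jaw": 0}, {"trans": [-0.0321, 0.0338, 0], "jaw": 0}, {"jaw": 0}, {"jaw": 0}]' > m.json && python3 drive.py m.json
python3 p.py; python3 -c "
from h import *
from rect import rect
import pickle
c=imaging.calibration('wrist');im=imaging.grab_frame('wrist');s=imaging.calibration('scene');si=imaging.grab_frame('scene')
a=rect(c,im,.5808,.034,.062,-.0935,half=.13,n=400)[...,::-1]
b=cv2.resize(si[150:240,222:312,::-1],(400,400),interpolation=cv2.INTER_CUBIC)
cv2.imwrite('pics/w5.png',np.hstack([a,b]))"
```

```text
clock: 12.77
tool_pos: [0.5893, 0.1437, 0.1288]
tcp_rot: [-0.0, 0.046, 0.999, 0.001]
wrist_force: [-0.9, -0.1, -0.3]
gripper_width: 0.005
gripper_force: 0.0
box [-0.0018  0.11    0.1288]
```

View pics/w5.png

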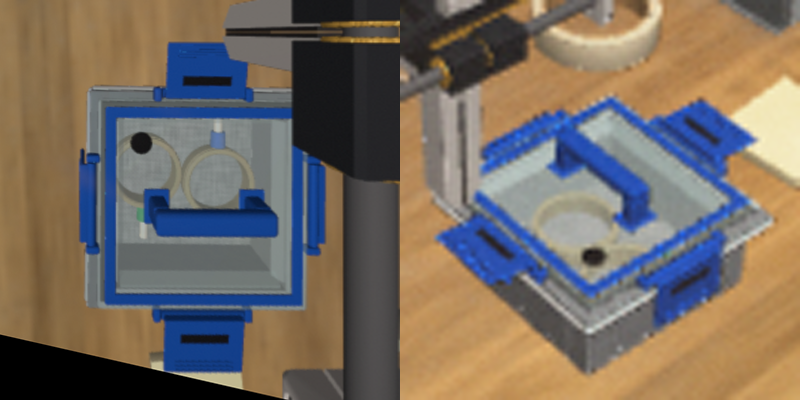

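Both x-side flaps hang down flush: in the crop the near one is at (690,285) and the far one at (525,135). Now the +y flap.

Scaled: 0.022 m / 0.8 = 0.0275, 0.018 m / 0.8 = 0.0225.

```bash
echo '[{"trans": [0, 0, 0.0275], "jaw": 0}, {"trans": [0, 0, 0.0275], "jaw": 0}, {"trans": [0, 0, 0.0275], "jaw": 0}, {"trans": [0, 0, 0.0225], "jaw": 0}, {"jaw": 0}, {"jaw": 0}]' > m.json && python3 drive.py m.json; python3 p.py
echo '[{"trans": [0, -0.005, 0.0038], "jaw": 0}, {"trans": [0, -0.005, 0.0025], "jaw": 0}, {"trans": [0, -0.005, 0], "jaw": 0}, {"trans": [0, -0.0038, 0], "jaw": 0}, {"jaw": 0}]' > m.json && python3 drive.py m.json;python3 p.py
```

```text
clock: 13.37
tool_pos: [0.5883, 0.1411, 0.0453]
tcp_rot: [-0.0, 0.047, 0.999, -0.0]
wrist_force: [1.4, -0.0, -0.5]
gripper_width: 0.004
gripper_force: 0.0
box [-0.0025  0.1073  0.0453]
clock: 13.78
tool_pos: [0.5878, 0.1262, 0.0409]
tcp_rot: [0.001, 0.047, 0.999, 0.0]
wrist_force: [-0.4, 0.1, -1.2]
gripper_width: -0.0
gripper_force: 0.4
box [-0.0017  0.0925  0.0409]
```

Scaled: -0.002 m / 0.8 = -0.0025, -0.001 m / 0.8 = -0.0013.

```bash
echo '[{"trans": [0, -0.0025, 0.0025], "jaw": 0}, {"trans": [0, -0.0013, 0], "jaw": 0}, {"jaw": 0}]' > m.json && python3 drive.py m.json;python3 p.py
echo '[{"trans": [0, -0.0019, 0], "jaw": 0}, {"jaw": 0}]' > m.json && python3 drive.py m.json;python3 p.py
```

```text
clock: 14.03
tool_pos: [0.5872, 0.1238, 0.0382]
tcp_rot: [0.0, 0.047, 0.999, -0.0]
wrist_force: [-0.1, 1.2, -0.8]
gripper_width: 0.006
gripper_force: 0.1
box [-0.002   0.09    0.0382]
clock: 14.2
tool_pos: [0.587, 0.1236, 0.0383]
tcp_rot: [0.0, 0.046, 0.999, 0.001]
wrist_force: [0.7, 5.9, -0.4]
gripper_width: 0.007
gripper_force: 3.1
box [-0.0022  0.0897  0.0383]
```

Scaled: -0.001 m / 0.8 = -0.0013.

```bash
echo '[{"trans": [0, -0.0013, 0], "jaw": 0}, {"jaw": 0}]' > m.json && python3 drive.py m.json;python3 p.py
echo '[{"trans": [0, 0.0125, 0], "jaw": 0}, {"trans": [0, 0.0125, 0], "jaw": 0}, {"trans": [0, 0, -0.05], "jaw": 0}, {"trans": [0, 0, -0.05], "jaw": 0}, {"trans": [0, 0, -0.0125], "jaw": 0}, {"trans": [0, -0.045, 0], "jaw": 0}, {"trans": [0, -0.045, 0], "jaw": 0}, {"trans": [0, -0.045, 0], "jaw": 0}, {"trans": [0, -0.045, 0], "jaw": 0}, {"trans": [0, -0.045, 0], "jaw": 0}, {"trans": [0, -0.045, 0], "jaw": 0}, {"jaw": 0}, {"jaw": 0}]' > m.json && python3 drive.py m.json;python3 p.py
```

```text
clock: 14.37
tool_pos: [0.587, 0.1235, 0.0383]
tcp_rot: [0.0, 0.046, 0.999, 0.001]
wrist_force: [2.7, 9.5, -2.6]
gripper_width: 0.004
gripper_force: 5.1
box [-0.0022  0.0896  0.0383]
clock: 15.45
tool_pos: [0.5686, -0.0752, 0.1279]
tcp_rot: [-0.0, 0.048, 0.999, -0.0]
wrist_force: [-0.2, 1.5, 0.4]
gripper_width: 0.004
gripper_force: 0.0
box [-0.002  -0.1099  0.1279]
```

Now the −y flap (stop expected near −92).

Scaled: 0.022 m / 0.8 = 0.0275, 0.018 m / 0.8 = 0.0225.

```bash
echo '[{"trans": [0, 0, 0.0275], "jaw": 0}, {"trans": [0, 0, 0.0275], "jaw": 0}, {"trans": [0, 0, 0.0275], "jaw": 0}, {"trans": [0, 0, 0.0225], "jaw": 0}, {"jaw": 0}, {"jaw": 0}]' > m.json && python3 drive.py m.json; python3 p.py
echo '[{"trans": [0, 0.005, 0.0038], "jaw": 0}, {"trans": [0, 0.005, 0.0025], "jaw": 0}, {"trans": [0, 0.005, 0], "jaw": 0}, {"trans": [0, 0.0025, 0.0013], "jaw": 0}, {"jaw": 0}]' > m.json && python3 drive.py m.json;python3 p.py
```

```text
clock: 15.95
tool_pos: [0.5686, -0.0718, 0.044]
tcp_rot: [-0.001, 0.046, 0.999, 0.0]
wrist_force: [0.6, -0.1, -0.2]
gripper_width: 0.007
gripper_force: 0.0
box [-0.0023 -0.1064  0.044 ]
clock: 16.37
tool_pos: [0.5701, -0.0599, 0.0385]
tcp_rot: [0.0, 0.047, 0.999, -0.001]
wrist_force: [-0.6, -5.0, -4.0]
gripper_width: 0.003
gripper_force: 2.0
box [-0.0019 -0.0944  0.0385]
```

```bash
echo '[{"trans": [0, 0.0013, 0], "jaw": 0}, {"jaw": 0}]' > m.json && python3 drive.py m.json;python3 p.py
echo '[{"trans": [0, 0.0013, 0], "jaw": 0}, {"jaw": 0}]' > m.json && python3 drive.py m.json;python3 p.py
```

```text
clock: 16.53
tool_pos: [0.5701, -0.0591, 0.0385]
tcp_rot: [0.0, 0.047, 0.999, -0.001]
wrist_force: [0.8, -5.0, -3.2]
gripper_width: 0.007
gripper_force: 2.4
box [-0.002  -0.0937  0.0385]
clock: 16.7
tool_pos: [0.5702, -0.0577, 0.0385]
tcp_rot: [0.0, 0.047, 0.999, -0.0]
wrist_force: [-0.7, -5.1, -3.7]
gripper_width: 0.004
gripper_force: 2.2
box [-0.002  -0.0923  0.0385]
```

Scaled: 0.001 m / 0.8 = 0.0013.

```bash
echo '[{"trans": [0, 0.0013, 0], "jaw": 0}, {"jaw": 0}]' > m.json && python3 drive.py m.json;python3 p.py
echo '[{"trans": [0, 0.0013, 0], "jaw": 0}, {"jaw": 0}]' > m.json && python3 drive.py m.json;python3 p.py
```

```text
clock: 16.87
tool_pos: [0.5703, -0.0567, 0.0384]
tcp_rot: [0.0, 0.047, 0.999, -0.0]
wrist_force: [-1.7, -4.0, -1.6]
gripper_width: 0.002
gripper_force: 2.5
box [-0.002  -0.0913  0.0384]
clock: 17.03
tool_pos: [0.5704, -0.0555, 0.0384]
tcp_rot: [0.0, 0.047, 0.999, -0.0]
wrist_force: [0.1, -4.0, -0.8]
gripper_width: 0.006
gripper_force: 2.0
box [-0.002  -0.0901  0.0384]
```

Scaled: 0.001 m / 0.8 = 0.0013.

```bash
echo '[{"trans": [0, 0.0013, 0], "jaw": 0}, {"jaw": 0}]' > m.json && python3 drive.py m.json;python3 p.py
echo '[{"trans": [0, 0.0013, 0], "jaw": 0}, {"jaw": 0}]' > m.json && python3 drive.py m.json;python3 p.py
```

```text
clock: 17.2
tool_pos: [0.5705, -0.0551, 0.0384]
tcp_rot: [0.0, 0.047, 0.999, -0.0]
wrist_force: [-1.8, -6.7, 1.3]
gripper_width: 0.005
gripper_force: 3.4
box [-0.002  -0.0896  0.0384]
clock: 17.37
tool_pos: [0.5705, -0.0549, 0.0384]
tcp_rot: [-0.0, 0.047, 0.999, -0.001]
wrist_force: [-2.4, -9.7, 4.3]
gripper_width: 0.004
gripper_force: 5.5
box [-0.0019 -0.0895  0.0384]
```

It stops at −89.5, symmetric with +89.6. I'll retreat and take a final look.

Scaled: -0.04 m / 0.8 = -0.05, 0.03 m / 0.8 = 0.0375.

```bash
echo '[{"trans": [0, -0.0125, 0], "jaw": 0}, {"trans": [0, -0.0125, 0], "jaw": 0}, {"trans": [0, 0, -0.05], "jaw": 0}, {"trans": [0, 0, -0.05], "jaw": 0}, {"trans": [0, 0, -0.05], "jaw": 0}, {"trans": [0.0375, 0, -0.025], "jaw": 0}, {"trans": [0.0375, 0, 0], "jaw": 0}, {"trans": [0.0375, 0, 0], "jaw": 0}, {"trans": [0.0375, 0.025, 0], "jaw": 0}, {"trans": [0.0375, 0.0375, 0], "jaw": 0}, {"trans": [0, 0.0375, 0], "jaw": 0}, {"jaw": 0}, {"jaw": 0}]' > m.json && python3 drive.py m.json;python3 p.py
python3 -c "
from h import *
from rect import rect
c=imaging.calibration('wrist');im=imaging.grab_frame('wrist');si=imaging.grab_frame('scene');s=imaging.calibration('scene')
t=imaging.calibration('top');ti=imaging.grab_frame('top')
a=rect(c,im,.5808,.034,.062,-.0935,half=.12,n=400)[...,::-1]
b=cv2.resize(si[150:240,222:312,::-1],(400,400),interpolation=cv2.INTER_CUBIC)
d=cv2.resize(ti[100:250,150:350,::-1],(266,200));e=cv2.resize(si[80:380,60:360,::-1],(200,200))
o=np.zeros((600,800,3),np.uint8);o[:400]=np.hstack([a,b]);o[400:,:266]=d;o[400:,300:500]=e
cv2.imwrite('pics/w6.png',o)"
```

```text
clock: 18.45
tool_pos: [0.4274, 0.0202, 0.1785]
tcp_rot: [0.001, 0.046, 0.999, -0.0]
wrist_force: [-0.2, -1.5, -0.2]
gripper_width: 0.009
gripper_force: 0.0
box [-0.1514 -0.0281  0.1785]
```

View pics/w6.png

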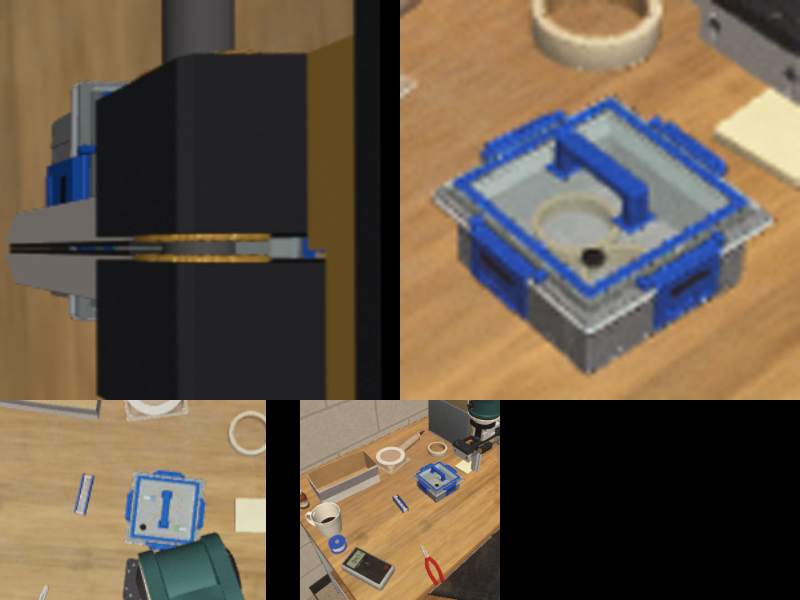

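The scene crop shows the lid home and all four flaps hanging flush: near ones at (500,270) and (690,285), far ones at (525,135) and (690,145). The bystanders look untouched, so I'll hand it in.

```bash
python3 -c "
from workcell import ctrl, imaging, close_job
print(close_job())"
```

```text
the job is handed in; nothing more can be done
None
```

The lid is square and fully home, all four clips are pushed down to their stops, and the job was handed in at about 18.5 s of robot time; pushes of 16–32 N on the two x-side clips, above the 11 N sliding limit, may have slid the box 2–3 mm.

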